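# Swing a drilled plate onto its stop and clamp it in a marking-out fixture

### The job

The aluminium plate lies askew on the locating pin of the marking-out fixture, with nothing holding its free end. Push it near its free corner so that it turns about the pin until it bears firmly against the stop screw, then let it be and swing the clamp lever round by its knob until the nose holds the plate tight against the stop, and leave it clamped. Go by feel: neither your push, nor the stop, nor the clamp nose may press on the plate with more than 15 N, and the tools and the tray stay where they lie.

Things in the scene. Friction and masses are not known exactly. Their poses are not given: they have to be found in the camera images.
- fixture: Dark steel base, 200 x 200 x 15 mm, fixed to the bench; origin at the centre of its underside, z up; its ground, oiled top face (15 mm above the bench) is slippery. The stop bracket stands on its +x side, the locating pin towards its -y edge, the clamp lever at its -x, +y corner. Seated on the stop, the plate points from the pin along the base's +y, within 0.11 rad either way.
- pin (a point): Locating pin: fixed steel pin, 12 mm thick, standing 21 mm above the base. This point is on its axis at the base's top face, at x +18, y -58 mm in the base's frame. The plate's hole is over it.
- plate: Loose aluminium plate 140 x 50 x 12 mm, about 0.2 kg, lying on the base, a 13 mm hole near one end over the pin. Origin: the hole's centre at the underside; x runs along the plate to its free end (from -18 to +122 mm), y across it (-25 to +25 mm). At the start x points 0.34 to 0.70 rad anticlockwise (from above) of the base's +y; it is pushed on its long +y edge, near the free end.
- plate_corner (a point): The plate's free corner to push near: top of the corner at x +122, y +25 mm in the plate's frame (the end away from the pin, the side away from the stop).
- stop_bracket (a point): Upright of the stop bracket, where the stop screw (stop_screw) comes out towards the plate: on the screw's axis, 21 mm above the bench, at x +69, y +37 mm in the base's frame. The screw is 12 mm thick, round-tipped, and points along the base's -x. It stands out 16 to 36 mm: it is set anew for each job and is not reported, so find it by feel. It does not yield.
- clamp_lever: Origin on its upright pivot at the base's top (x -69, y +62 mm in the base's frame). Clamp lever: 18 mm round nose 66 mm from the pivot at plate height, knob on the opposite arm. Starts open (0 to 0.2 rad; at 0 its axes match the base's); turns anticlockwise from above, friction 0.25 N m, up to 2.3 rad; the nose meets the seated plate at about 1.4 to 2.1 rad and it stays where left.
- knob (a point): Top of the clamp lever's black upright knob, 16 mm thick and 40 mm tall (37 to 77 mm above the bench), its axis 60 mm from the pivot. Lever fully open: the knob lies from the pivot at 45 degrees between the base's +x and +y; it is pushed or led anticlockwise seen from above, about a third of a turn, at 4 N plus whatever the nose needs.
- rod_tray: Bystander: open steel tray 300 x 200 x 42 mm full of thin rods; origin at the centre of its underside.
- combination_square: Bystander: combination square lying flat, rule 300 x 25 mm along its x (from -60 to +240 mm), head 21 mm tall; origin near the head.
- marker_pen: Bystander: black marker pen lying along its x, 131 mm long, 15 mm thick; origin under its middle.
- scissors: Bystander: scissors lying along their x, 220 mm long, two dark loops 100 mm wide over all at -x; origin near the rivet.
Mind the look-alikes: they are no part of the job. Of the things that look like the plate, the smallest one is meant.

How it is judged (in metres and radians):
On the way:
1. the plate is pushed firmly against the stop screw while the clamp nose is still clear of it (contact force between plate and stop_screw above 1.5 N and contact force between plate and clamp_lever below 0.1 N), for 0.2 s.
At the end, for the whole second after the job is handed in: The plate lies flat on the base (tilt below 0.03 rad) with its hole over the pin (within 3 mm), at rest, clamped: the clamp nose presses it with more than 2 N and it presses the stop screw with more than 2 N (contact force between plate and stop_screw above 2 N and contact force between plate and clamp_lever above 2 N and horizontal distance between plate and pin below 0.003 m and angle between plate's own z axis and vertical below 0.03 rad and linear speed of plate below 0.01 m/s); the robot touches nothing.
It fails at once if the fingers, the stop screw or the clamp nose presses on the plate with more than 15 N (contact force between plate and the fingers above 15 N or contact force between plate and stop_screw above 15 N or contact force between plate and clamp_lever above 15 N).
It fails at once if a bystander (rod tray, combination square, marker pen, scissors) is moved more than 15 mm (distance of any of rod_tray, combination_square, marker_pen, scissors from where it was at the start of the episode above 0.015 m).
It also fails if it takes over 70 s, if anything falls off the work surface, if the arm or the gripper's body presses on something with over 40 N, if the wrist force passes 120 N, or if a joint passes its speed limit or range.

### The arm

A 6-joint arm with a two-finger parallel gripper is mounted at the origin on the work surface. World frame = base frame: x ahead of the robot, y to its left, z up, the work surface at z = 0. Lengths are in mm, angles in degrees, forces in N, time in s.
With the tool pointing down it reaches from about 375 to 925 mm from the base axis. Payload 5.7 kg.
Tool frame: the origin (TCP) lies where the fingers leave the gripper's body, on its centre line; the fingertips stand env.finger_overhang ahead of it and the grasp point (between the pads) lies 61 mm ahead of it (env.finger_overhang is the distance from the TCP to the fingertips, in mm); z points along the fingers, y is the direction in which the jaws open and shut (so a half turn about z gives the same grasp; the last joint's range is limited). The gripper opens to 88 mm and grips with 3 to 60 N. Pads are 20 mm wide; open, the fingers measure 115 mm over their backs; the gripper's body (75 mm by 178 mm) begins 61 mm behind the grasp point.
Start: joints at [-70.766, 20.558, 86.54, -0, 72.909, -6.595], TCP at [261.395, -540.042, 302.623] pointing down, gripper open.
Joint ranges: [-170.27, 170.27], [-57.76, 135], [12.27, 136.19], [-55.21, 235.2], [11.17, 155.16], [-170.74, 170.74]. Speed limits (degrees/s): [136.94, 136.94, 180, 180, 180, 180].

### API

Orientations are given as a 3x3 rotation matrix whose columns are the frame's x, y, z axes.
In Python, from workcell import env gives the robot as it stands.
- The arm moves only by the tool jog_arm, never from a script. Its argument "rows" is a list of rows, each an object with "claw": the closure, from 0 (fully open) to 1 (shut); "delta_pos": the shift along the tool's x, y, z normalised to -1 to 1, where 1 is 6 cm, a list of three; "delta_rot": the turn, a rotation vector about the tool's x, y, z normalised to -1 to 1, where 1 is 10 degrees, a list of three. In form: [{"claw": claw, "delta_pos": [dx, dy, dz], "delta_rot": [rx, ry, rz]}, ...]. A call has 1 to 20 rows; each row shifts and turns the commanded pose from where the row before left it, along the tool's axes as they then stand; what a row does not reach is not made up. A row lasts 1/8 s, in which the tool goes at most 62.5 mm and 10.7 degrees, less where a joint would pass 70% of its speed; a pose out of reach is approached as far as the arm can. A call with a number of a shift or a turn outside -1 to 1 is refused whole. A call with a gripper value outside its range is refused whole. The fingers move at their own pace and stop on an object; the grip force is fixed at half the most. Time passes only in rows, so rows that do not move let the fingers close. It gives the time, the measured TCP pose, the force and the opening at its end, in the units of the state.
- env.read_state(): the state, without advancing time (a new reading comes with each control period).
- env.snapshot(name): name is "scene" or "top" or "wrist"; returns a dict with "image" (384x512x3 uint8, red, green, blue), "vfov" (degrees; the focal length in pixels is half the picture's height over the tangent of half this angle, whatever the lens; pixels are square), "cx", "cy" (the principal point, pixels), "world_to_cam" (4x4, takes a point from world to camera coordinates). Camera axes: x right, y up, looking along -z (the intrinsics and any distortion apply to the point x, -y, -z); pixel columns grow to the right and rows downward; lengths in mm; the calibration is good to about 2 mm. A picture is of the moment at which its call begins. There is no depth.
- env.close_job(): hands the job in, once; it reports no verdict.
Trained networks look in a picture, given as the dict that the camera call returned (one of the last four; its "shot" number tells which), for a name from the list of things; names that differ only in an ending like _2 or _b are one class to them, and where a whole thing is asked for, a point or a joint stands for the part that bears it (a point fixed in the world has none). Each returns a list of dicts, best first, with "conf" (0 to 1); they miss things now and then, are a little off and sometimes report something else, mostly with a low value. They report only what shows in the picture. A call takes as long as a camera call. They do not tell look-alikes from the thing itself.
- env.trace(picture, label): "pixels" (384x512 bool, what is visible of it) and "extent" ([left, top, right, bottom] in pixels, round what is visible of it).
The state is a dict: "clock": time; "qpos": joint angles; "dq": joint speeds; "effort": joint torques, N m; "ee_pos": TCP position; "orientation": TCP orientation; "wrist_force": force on the tool from outside, world axes, zero at the start; "moment": the same for the moment, N m; "opening": finger opening in mm.
Only numpy, scipy, OpenCV 4.12 (cv2) and the standard library are available. Lean on these libraries where they do the work, as an engineer would, in place of code of your own. Each camera call takes 0.05 s, during which the arm holds its last target.

## Working session

There is one attempt and no reset: what is moved stays moved. The work goes in short steps, Python scripts to look and compute and a tool call to move; the robot and the scene stay as the last step left them, time stands still between calls to the robot, and variables do not carry over. Pictures are saved under pics/ and viewed, and the job is handed in when it is done.

Besides the shell and the picture viewer there is one more tool, called after "Call:" as name([rows], argument=value, ...), one row to a line, values as JSON. jog_arm: Moves the arm, as the interface text tells. Scaled input: -1 to 1 covers 6 cm each way for a shift and 10 degrees each way for a turn. Its arguments: {"type":"object","properties":{"rows":{"type":"array"}},"required":["rows"]}

```bash
mkdir -p pics; ls; cat > h.py <<'E'
import numpy as np, cv2
from workcell import env
def snap(n,f):
    s=env.snapshot(n); cv2.imwrite('pics/'+f,cv2.cvtColor(s['image'],cv2.COLOR_RGB2BGR)); return s
def K(s):
    f=s['image'].shape[0]/2/np.tan(np.radians(s['vfov'])/2); return f
def ray(s,u,v):
    f=K(s);M=np.array(s['world_to_cam']);R=M[:3,:3];t=M[:3,3]
    d=np.array([(u-s['cx'])/f,-(v-s['cy'])/f,-1.]); return -R.T@t,R.T@d
def at(s,u,v,z):
    o,d=ray(s,u,v); return o+d*(z-o[2])/d[2]
def proj(s,p):
    M=np.array(s['world_to_cam']);c=M[:3,:3]@np.array(p)+M[:3,3];f=K(s)
    return s['cx']+f*c[0]/-c[2], s['cy']-f*c[1]/-c[2]
E
python3 - <<'E'
from h import *
for n in('scene','top'):
    s=snap(n,n+'1.png'); print(n,s['vfov'],s['cx'],s['cy'],{k:v for k,v in s.items() if k not in('image',)})
    for l in('fixture','plate','clamp_lever','stop_bracket','knob','pin','rod_tray','combination_square','marker_pen','scissors'):
        try:
            print(l,[(round(r['conf'],2),np.round(r['extent']).tolist()) for r in env.trace(s,l)])
        except Exception as e: print(l,e)
print(env.finger_overhang, env.read_state())
E
```

```text
pics
scene 43.297946762879434 255.2666510854585 195.3202395188015 {'vfov': 43.297946762879434, 'cx': 255.2666510854585, 'cy': 195.3202395188015, 'world_to_cam': array([[-8.83597405e-01,  4.68247103e-01,  5.25805899e-04,
         5.33021332e+02],
       [-3.68546875e-01, -6.96151658e-01,  6.16073105e-01,
         1.47438478e+02],
       [ 2.88840487e-01,  5.44166813e-01,  7.87688804e-01,
        -1.73748597e+03],
       [ 0.00000000e+00,  0.00000000e+00,  0.00000000e+00,
         1.00000000e+00]]), 'shot': 1}
fixture [(0.76, [219.0, 175.0, 299.0, 242.0])]
plate [(0.91, [237.0, 186.0, 274.0, 218.0]), (0.78, [188.0, 274.0, 250.0, 297.0]), (0.71, [172.0, 199.0, 195.0, 253.0])]
clamp_lever [(0.67, [281.0, 192.0, 293.0, 226.0])]
stop_bracket [(0.68, [214.0, 177.0, 294.0, 242.0])]
knob [(0.67, [282.0, 191.0, 290.0, 226.0])]
pin [(0.87, [217.0, 176.0, 300.0, 241.0])]
rod_tray [(0.56, [169.0, 89.0, 252.0, 167.0])]
combination_square [(0.91, [310.0, 287.0, 404.0, 351.0])]
marker_pen []
scissors [(0.79, [248.0, 298.0, 299.0, 337.0])]
top 46.831510172740565 254.2032500144425 185.469717980741 {'v
[... 1126 characters left out ...]
  1.79116896e-03,
        7.29080623e+01, -6.59426120e+00]), 'dq': array([-0.02443087, -0.0304552 ,  0.01943845,  0.1115441 ,  0.02067141,
       -0.0267159 ]), 'effort': array([-1.88221617e-03, -5.15361965e+01, -2.71132493e+01,  6.73175789e-02,
        2.49882729e-02, -2.86820534e-05]), 'ee_pos': array([ 261.41275042, -540.05330477,  302.63272709]), 'orientation': array([[ 9.00105191e-01,  4.35672634e-01,  5.93032643e-06],
       [ 4.35672633e-01, -9.00105189e-01,  7.37078741e-05],
       [ 3.74504213e-05, -6.37611592e-05, -9.99999997e-01]]), 'wrist_force': array([-0.44166852, -0.63309375,  0.11599116]), 'moment': array([ 0.01289976,  0.02555076, -0.01995734]), 'opening': 87.93743805857595}
```

View images.

```bash
python3 - <<'E'
import cv2
a=cv2.imread('pics/top1.png'); cv2.imwrite('pics/top1b.png',cv2.resize(a,(800,600)))
c=a[150:250,205:315]; cv2.imwrite('pics/top1c.png',cv2.resize(c,None,fx=6,fy=6,interpolation=cv2.INTER_CUBIC)[:600,:800])
a=cv2.imread('pics/scene1.png'); c=a[165:255,200:320]; cv2.imwrite('pics/scene1c.png',cv2.resize(c,None,fx=6,fy=6,interpolation=cv2.INTER_CUBIC))
E
```

```text
(no output)
```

View pics/top1b.png

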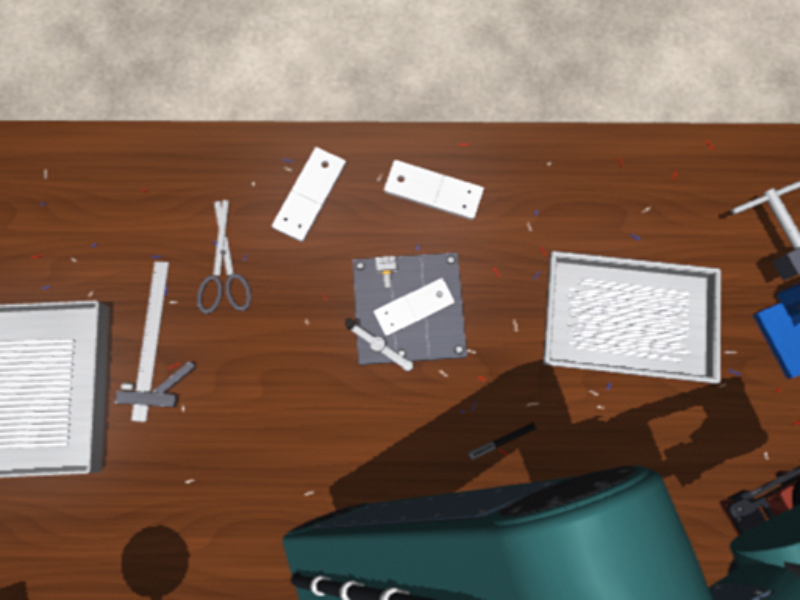

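View pics/top1c.png

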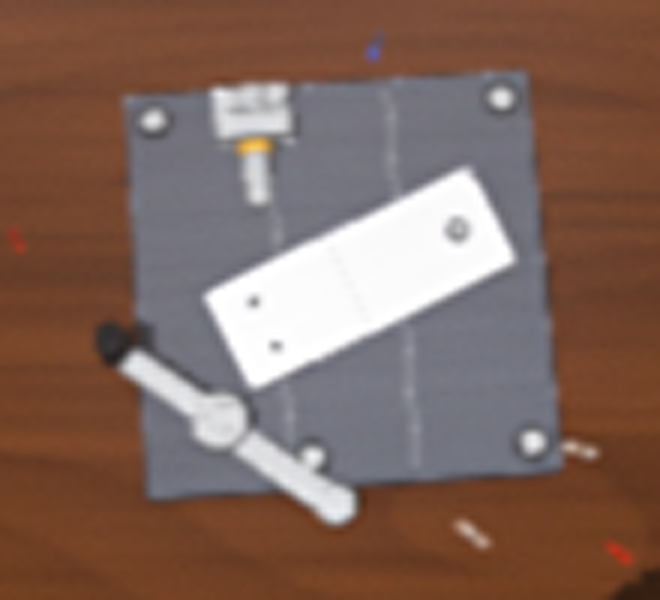

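View pics/scene1c.png

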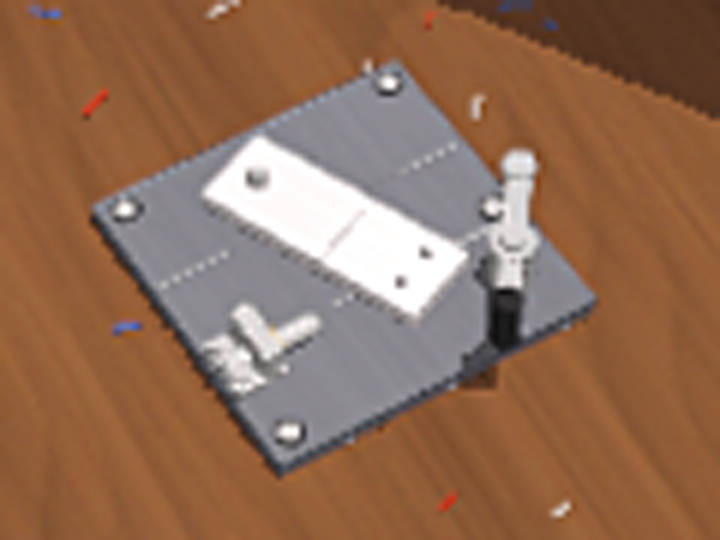

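View pics/scene1.png

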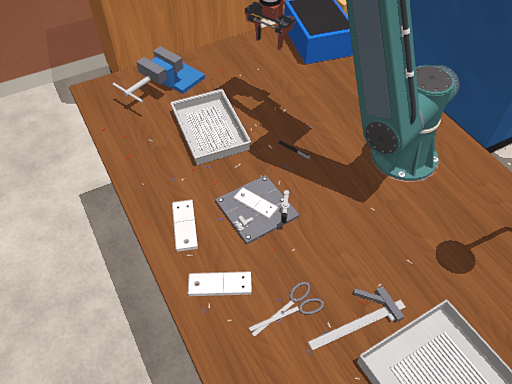

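```bash
python3 - <<'E'
from h import *
s=snap('top','top2.png')
P=lambda a,b,z: at(s,205+(a+.5)/6-.5,150+(b+.5)/6-.5,z)
c=[P(124,96,15),P(525,72,15),P(562,468,15),P(148,498,15)]
for p in c: print(np.round(p,1))
print('ctr',np.mean(c,0))
for a,b in ((c[0],c[1]),(c[3],c[2]),(c[0],c[3]),(c[1],c[2])): d=b-a; print(np.linalg.norm(d),np.degrees(np.arctan2(d[1],d[0])))
pl=[P(203,296,27),P(470,167,27),P(517,262,27),P(255,390,27)]
for i,p in enumerate(pl): d=pl[(i+1)%4]-p; print('plate',np.round(p,1),np.linalg.norm(d),np.degrees(np.arctan2(d[1],d[0])))
print('pin',P(457,229,36),'pivot?',P(220,420,45),'knob top',P(112,345,77),'screwtip',P(258,200,21),'head',P(252,128,21))
E
```

```text
[672.6  70.6  15. ]
[ 685.5 -127.6   15. ]
[ 488.9 -142.4   15. ]
[473.8  55.5  15. ]
ctr [580.19676621 -35.98333634  15.        ]
198.65168736445167 -86.25990862330262
198.47996838850142 -85.63712166895738
199.3231430176087 -175.6551049756181
197.1640204682052 -175.7017931290795
plate [569.8  29.9  27. ] 144.20905944561778 -63.51496470636447
plate [634.1 -99.2  27. ] 52.04802539689888 -154.78079134982175
plate [ 587.  -121.3   27. ] 140.6950138682236 116.5151386283214
plate [524.2   4.6  27. ] 52.16285278352201 29.082843735136404
pin [601.21907473 -92.02581911  36.        ] pivot? [507.07960076  20.53878581  45.        ] knob top [536.99136209  69.55350077  77.        ] screwtip [618.66115332   3.91444848  21.        ] head [654.88241974   7.11734822  21.        ]
```

The plate on the fixture (top px 265,195) is the one meant. The look-alikes, at top px (197,125) and (277,120), are larger and lie off the fixture. I'll move above the fixture and take a closer look with the wrist camera.

Call:
jog_arm([
  {"claw":1,"delta_pos":[0.5,-0.36,0],"delta_rot":[0,0,0]},
  {"claw":1,"delta_pos":[0.5,-0.36,0],"delta_rot":[0,0,0]},
  {"claw":1,"delta_pos":[0.5,-0.36,0],"delta_rot":[0,0,0]},
  {"claw":1,"delta_pos":[0.5,-0.36,0],"delta_rot":[0,0,0]},
  {"claw":1,"delta_pos":[0.5,-0.36,0],"delta_rot":[0,0,0]},
  {"claw":1,"delta_pos":[0.5,-0.36,0],"delta_rot":[0,0,0]},
  {"claw":1,"delta_pos":[0.5,-0.36,0],"delta_rot":[0,0,0]},
  {"claw":1,"delta_pos":[0.5,-0.36,0],"delta_rot":[0,0,0]},
  {"claw":1,"delta_pos":[0.5,-0.36,0],"delta_rot":[0,0,0]},
  {"claw":1,"delta_pos":[0.5,-0.36,0],"delta_rot":[0,0,0]},
  {"claw":1,"delta_pos":[0.5,-0.36,0],"delta_rot":[0,0,0]},
  {"claw":1,"delta_pos":[0.5,-0.36,0],"delta_rot":[0,0,0]},
  {"claw":1,"delta_pos":[0.5,-0.36,0],"delta_rot":[0,0,0]},
  {"claw":1,"delta_pos":[0.5,-0.36,0],"delta_rot":[0,0,0]},
  {"claw":1,"delta_pos":[0,0,0],"delta_rot":[0,0,0]},
])

```text
clock: 3.02
ee_pos: [508.5, -83.2, 302.7]
orientation: [[0.899, 0.439, 0.001], [0.439, -0.899, 0.0], [0.001, -0.0, -1.0]]
wrist_force: [-0.2, -0.6, 0.3]
opening: 0.5
```

```bash
python3 - <<'E'
from h import *
s=snap('wrist','w1.png'); print(s['vfov'],s['cx'],s['cy'],s['world_to_cam'])
st=env.read_state(); print(st['clock'],st['ee_pos'],st['orientation'],st['wrist_force'],st['opening'],st['qpos'])
a=cv2.cvtColor(s['image'],cv2.COLOR_RGB2BGR); cv2.imwrite('pics/w1b.png',cv2.resize(a,(800,600)))
E
```

```text
63.816331638779864 254.6060015756681 191.6016922439921 [[ 4.38738474e-01 -8.98614602e-01 -5.90519142e-04 -2.98019691e+02]
 [ 8.57084641e-01  4.18659223e-01 -3.00217209e-01 -3.65519531e+02]
 [ 2.70026794e-01  1.31210715e-01  9.53870682e-01 -5.18567091e+02]
 [ 0.00000000e+00  0.00000000e+00  0.00000000e+00  1.00000000e+00]]
3.075 [507.88579688 -84.2562751  302.6472338 ] [[ 8.99059990e-01  4.37825432e-01 -1.57829871e-04]
 [ 4.37825387e-01 -8.99059990e-01 -2.56122569e-04]
 [-2.54035497e-04  1.61167630e-04 -9.99999955e-01]] [-1.26408029 -0.20436575 -0.86646835] 0.5611445853308058 [-1.71005503e+01  1.35470481e+01  9.69002029e+01 -1.78065032e-02
  6.95570781e+01  4.69404533e+01]
```

View pics/w1b.png

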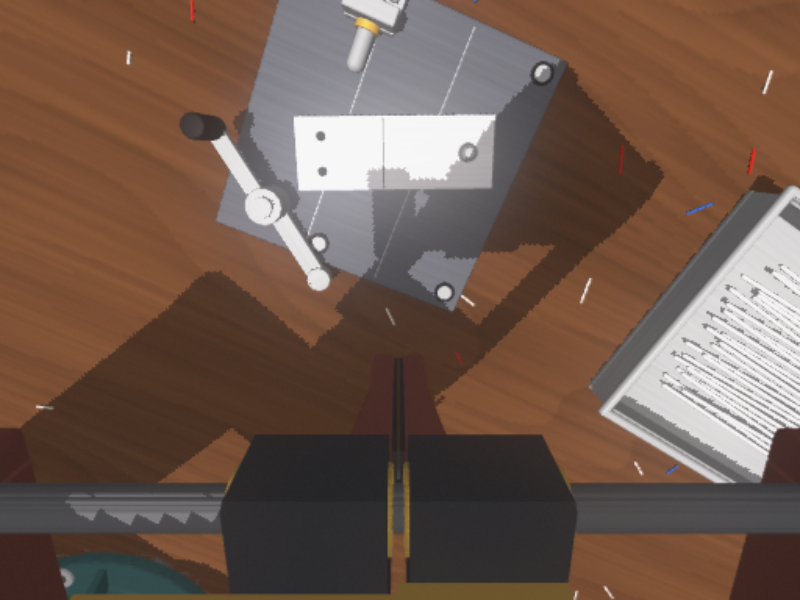

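```bash
python3 - <<'E'
from h import *
s=env.snapshot('wrist')
P=lambda a,b,z: at(s,(a+.5)/1.5625-.5,(b+.5)/1.5625-.5,z)
c=[P(217,221,15),P(452,309,15),P(565,63,15)]
for a,b in ((0,1),(1,2)): d=c[b]-c[a]; print(np.round(c[a]),np.linalg.norm(d),np.degrees(np.arctan2(d[1],d[0])))
print('ctr',(c[0]+c[2])/2)
pl=[P(294,116,27),P(495,114,27),P(492,188,27),P(299,190,27)]
for i,p in enumerate(pl): d=pl[(i+1)%4]-p; print('plate',np.round(p,1),np.linalg.norm(d),np.degrees(np.arctan2(d[1],d[0])))
for n,a,b,z in(('pin',468,152,36),('bolt',319,243,19),('nose',318,279,36),('tip',355,70,21),('knob',190,125,77),('pivot',262,203,45)): print(n,np.round(P(a,b,z),1))
E
```

```text
[475.  53.  15.] 195.51717362952633 -85.31710702118707
[ 491. -142.   15.] 194.76907904054107 4.097394635204876
ctr [579.70122285 -37.1108248   15.        ]
plate [570.6  26.5  27. ] 139.5501127625062 -63.488080136206655
plate [632.8 -98.4  27. ] 50.17468023472864 -153.03565074160144
plate [ 588.1 -121.2   27. ] 140.05462510805214 116.56183775694495
plate [525.5   4.1  27. ] 50.29525249875781 26.3885856959241
pin [602.  -92.5  36. ]
bolt [494.1 -23.7  19. ]
nose [472.8 -34.9  36. ]
tip [616.2   1.2  21. ]
knob [540.3  70.3  77. ]
pivot [509.   21.2  45. ]
```

Call:
jog_arm([
  {"claw":1,"delta_pos":[0.29,-0.405,0.4],"delta_rot":[0,0,0]},
  {"claw":1,"delta_pos":[0.29,-0.405,0.4],"delta_rot":[0,0,0]},
  {"claw":1,"delta_pos":[0,0,0.6],"delta_rot":[0,0,0]},
  {"claw":1,"delta_pos":[0,0,0.6],"delta_rot":[0,0,0]},
  {"claw":1,"delta_pos":[0,0,0.6],"delta_rot":[0,0,0]},
  {"claw":1,"delta_pos":[0,0,0.4],"delta_rot":[0,0,0]},
  {"claw":1,"delta_pos":[0,0,0.22],"delta_rot":[0,0,0]},
  {"claw":1,"delta_pos":[0,0,0],"delta_rot":[0,0,0]},
  {"claw":1,"delta_pos":[0,0,0],"delta_rot":[0,0,0]},
])

```text
clock: 4.25
ee_pos: [518.4, -26.4, 110.3]
orientation: [[0.9, 0.435, 0.001], [0.435, -0.9, -0.0], [0.001, 0.001, -1.0]]
wrist_force: [0.2, 0.0, 0.3]
opening: 0.6
```

```bash
python3 - <<'E'
from h import *
st=env.read_state(); print(st['clock'],st['ee_pos'],st['wrist_force'],st['moment'])
s=snap('wrist','w2.png'); st=env.read_state(); print(st['ee_pos'],st['wrist_force'])
s=snap('scene','s2.png')
a=cv2.imread('pics/s2.png')[150:260,190:320]; cv2.imwrite('pics/s2c.png',cv2.resize(a,None,fx=5,fy=5,interpolation=cv2.INTER_CUBIC))
a=cv2.imread('pics/w2.png');cv2.imwrite('pics/w2b.png',cv2.resize(a,(800,600)))
E
```

```text
4.25 [518.40034452 -26.38949483 110.27742091] [0.19685148 0.04507143 0.28061431] [-0.01797388  0.01376526 -0.00218001]
[518.54720198 -26.28093048 110.46934548] [ 0.77951828 -0.30751137  0.52741742]
```

View pics/s2c.png

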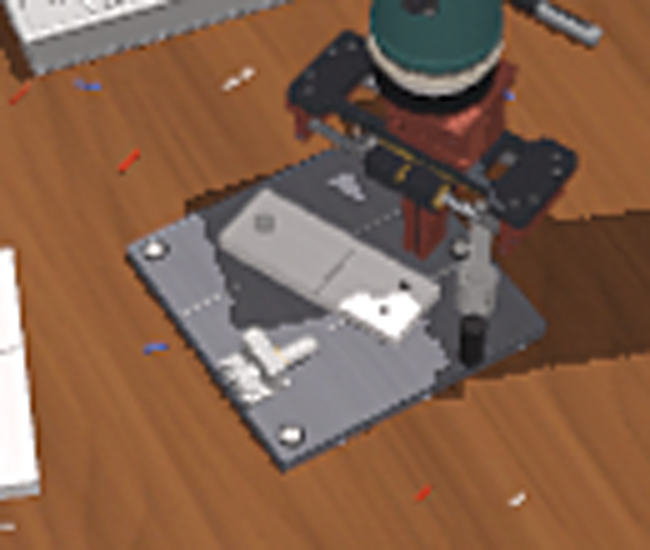

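View pics/w2b.png

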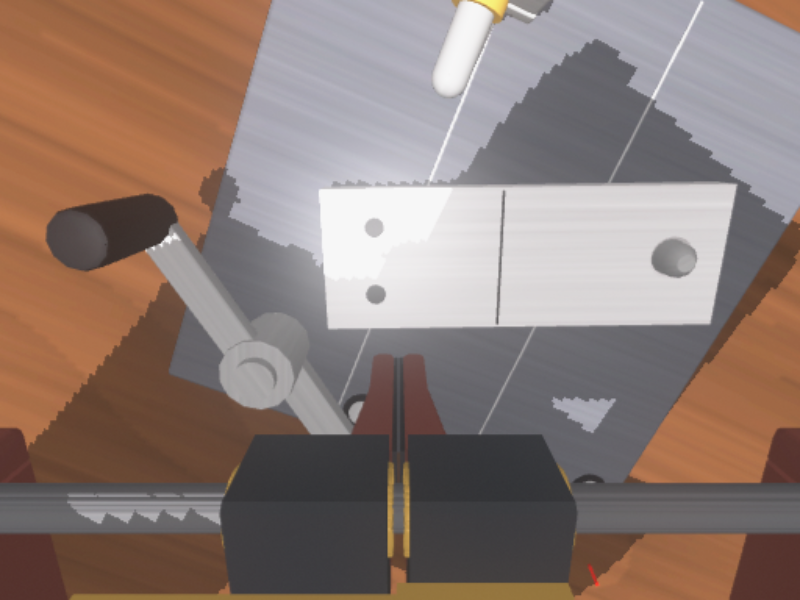

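```bash
python3 - <<'E'
from h import *
s=env.snapshot('wrist')
P=lambda a,b,z: at(s,(a+.5)/1.5625-.5,(b+.5)/1.5625-.5,z)
pl=[P(319,188,27),P(737,183,27),P(711,323,27),P(328,328,27)]
for i,p in enumerate(pl): d=pl[(i+1)%4]-p; print('plate',np.round(p,1),np.linalg.norm(d),np.degrees(np.arctan2(d[1],d[0])))
print('pin',P(686,262,36),'tip',P(448,95,21),'tipaxis front',P(452,80,27),'fingertip',P(398,356,30), 'lev',P(256,370,47))
E
```

```text
plate [571.2  28.4  27. ] 140.03795558106603 -63.49434563325074
plate [633.7 -97.   27. ] 49.8978579598823 -153.0221565364529
plate [ 589.2 -119.6   27. ] 140.19741044432502 116.62353554182064
plate [526.4   5.7  27. ] 50.18524047325992 26.793426802173922
pin [603.44432466 -91.88280655  36.        ] tip [616.42600327   2.50087792  21.        ] tipaxis front [620.06873332   3.65782759  27.        ] fingertip [528.71056875 -21.67128918  30.        ] lev [510.48032173  21.84774458  47.        ]
```

Call:
jog_arm([
  {"claw":1,"delta_pos":[0,0,0.1],"delta_rot":[0,0,0]},
  {"claw":1,"delta_pos":[0,0,0.09],"delta_rot":[0,0,0]},
  {"claw":1,"delta_pos":[0,0,0],"delta_rot":[0,0,0]},
])

```text
clock: 4.78
ee_pos: [517.4, -25.8, 97.5]
orientation: [[0.9, 0.436, -0.001], [0.436, -0.9, 0.0], [-0.001, -0.001, -1.0]]
wrist_force: [-0.3, 0.1, -0.4]
opening: 0.5
```

Call:
jog_arm([
  {"claw":1,"delta_pos":[0.05,0,0],"delta_rot":[0,0,0]},
  {"claw":1,"delta_pos":[0.05,0,0],"delta_rot":[0,0,0]},
  {"claw":1,"delta_pos":[0.04,0,0],"delta_rot":[0,0,0]},
  {"claw":1,"delta_pos":[0.02,0,0],"delta_rot":[0,0,0]},
  {"claw":1,"delta_pos":[0.02,0,0],"delta_rot":[0,0,0]},
  {"claw":1,"delta_pos":[0.042,-0.015,0],"delta_rot":[0,0,0.15]},
  {"claw":1,"delta_pos":[0.042,-0.015,0],"delta_rot":[0,0,0.15]},
  {"claw":1,"delta_pos":[0.042,-0.015,0],"delta_rot":[0,0,0.15]},
  {"claw":1,"delta_pos":[0.042,-0.015,0],"delta_rot":[0,0,0.15]},
])

```text
clock: 5.9
ee_pos: [535.5, -13.7, 98.1]
orientation: [[0.941, 0.338, -0.0], [0.338, -0.941, 0.0], [0.0, -0.0, -1.0]]
wrist_force: [0.0, 0.6, -0.1]
opening: 0.7
```

```bash
cat > fs.py <<'E'
from h import *
import sys
r=[]
for i in range(int(sys.argv[1]) if len(sys.argv)>1 else 1):
    env.snapshot('top'); st=env.read_state(); r.append(np.r_[st['ee_pos'],st['wrist_force'],st['moment']])
r=np.array(r); print(st['clock'],'mean',np.round(r.mean(0),2),'std',np.round(r.std(0),2))
R=np.array(st['orientation']);print('F tool',np.round(R.T@r.mean(0)[3:6],2),'yaw x',np.degrees(np.arctan2(R[1,0],R[0,0])))
E
python3 fs.py 3
```

```text
6.05 mean [ 5.3574e+02 -1.3700e+01  9.8090e+01  3.4000e-01 -2.6000e-01  3.3000e-01
  6.0000e-02  1.0000e-02  2.0000e-02] std [0.04 0.08 0.   0.14 0.65 0.33 0.03 0.02 0.02]
F tool [ 0.23  0.36 -0.33] yaw x 19.83354310509944
```

Call:
jog_arm([
  {"claw":1,"delta_pos":[0.042,-0.015,0],"delta_rot":[0,0,0.15]},
  {"claw":1,"delta_pos":[0.042,-0.015,0],"delta_rot":[0,0,0.15]},
  {"claw":1,"delta_pos":[0.042,-0.015,0],"delta_rot":[0,0,0.15]},
  {"claw":1,"delta_pos":[0.042,-0.015,0],"delta_rot":[0,0,0.15]},
  {"claw":1,"delta_pos":[0.042,-0.015,0],"delta_rot":[0,0,0.15]},
  {"claw":1,"delta_pos":[0,0,0],"delta_rot":[0,0,0]},
])

```text
clock: 6.8
ee_pos: [546.5, -5.8, 98.1]
orientation: [[0.977, 0.213, 0.001], [0.213, -0.977, 0.0], [0.001, 0.0, -1.0]]
wrist_force: [-0.1, -0.8, 0.5]
opening: 0.5
```

```bash
python3 fs.py 2;python3 - <<'E'
from h import *
s=snap('wrist','w3.png');a=cv2.imread('pics/w3.png');cv2.imwrite('pics/w3b.png',cv2.resize(a,(800,600)))
E
```

```text
6.9 mean [ 5.4641e+02 -5.9200e+00  9.8090e+01  7.0000e-01  2.7000e-01 -3.2000e-01
  1.0000e-02  4.0000e-02 -0.0000e+00] std [0.05 0.03 0.01 0.85 0.3  0.04 0.01 0.01 0.01]
F tool [ 0.74 -0.11  0.32] yaw x 12.340992518289656
```

View pics/w3b.png

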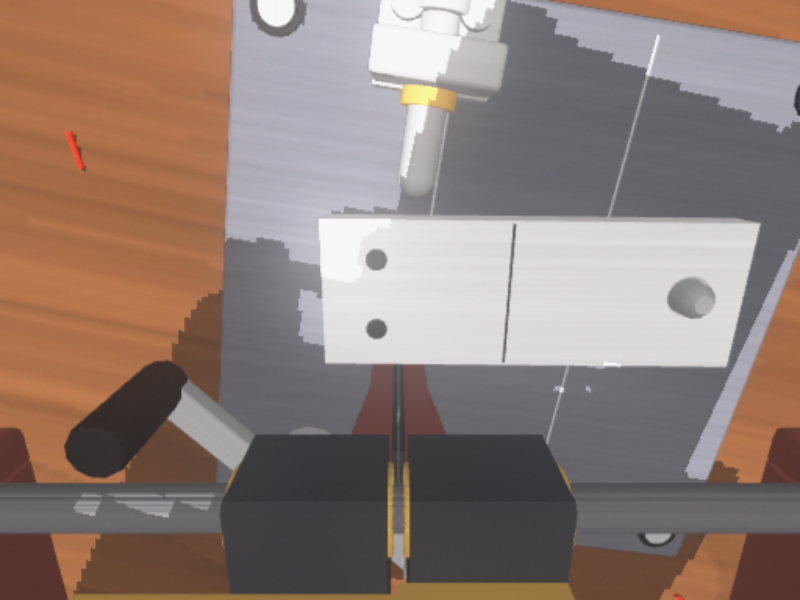

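Call:
jog_arm([
  {"claw":1,"delta_pos":[0.028,-0.01,0],"delta_rot":[0,0,0.1]},
  {"claw":1,"delta_pos":[0.028,-0.01,0],"delta_rot":[0,0,0.1]},
  {"claw":1,"delta_pos":[0.028,-0.01,0],"delta_rot":[0,0,0.1]},
  {"claw":1,"delta_pos":[0.014,-0.005,0],"delta_rot":[0,0,0.05]},
  {"claw":1,"delta_pos":[0,0,0],"delta_rot":[0,0,0]},
])

```text
clock: 7.58
ee_pos: [551.6, -2.7, 98.0]
orientation: [[0.988, 0.153, 0.0], [0.153, -0.988, 0.0], [0.0, -0.0, -1.0]]
wrist_force: [-1.1, 0.8, -0.4]
opening: 0.4
```

```bash
python3 fs.py 2;python3 - <<'E'
from h import *
s=snap('wrist','w4.png');a=cv2.imread('pics/w4.png')[80:260,150:400];cv2.imwrite('pics/w4b.png',cv2.resize(a,None,fx=3,fy=3))
E
```

```text
7.675 mean [ 5.516e+02 -2.740e+00  9.807e+01 -4.000e-01  2.800e-01 -1.700e-01
  2.000e-02  5.000e-02  2.000e-02] std [0.   0.03 0.01 0.07 0.35 0.55 0.05 0.04 0.06]
F tool [-0.36 -0.34  0.17] yaw x 8.832644694693686
```

View pics/w4b.png

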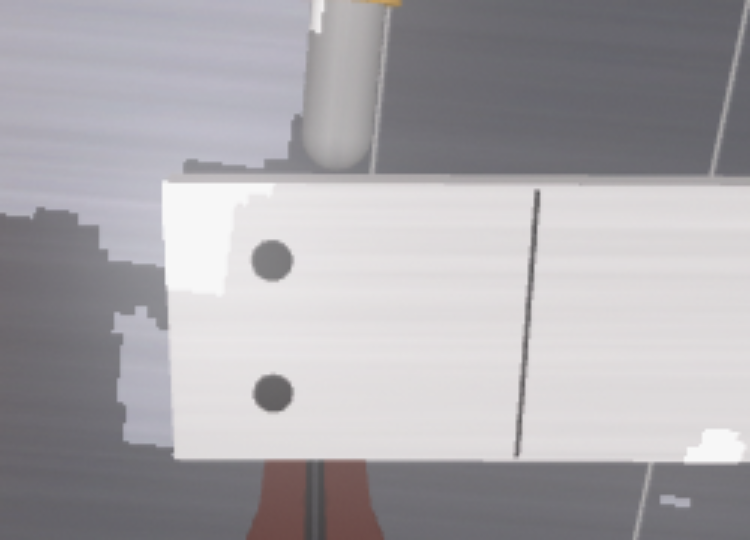

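Call:
jog_arm([
  {"claw":1,"delta_pos":[0.009,-0.003,0],"delta_rot":[0,0,0.03]},
  {"claw":1,"delta_pos":[0.009,-0.003,0],"delta_rot":[0,0,0.03]},
  {"claw":1,"delta_pos":[0,0,0],"delta_rot":[0,0,0]},
])

```text
clock: 8.1
ee_pos: [552.5, -2.3, 98.0]
orientation: [[0.99, 0.143, -0.0], [0.143, -0.99, 0.0], [-0.0, -0.0, -1.0]]
wrist_force: [-0.5, 0.5, 0.9]
opening: 0.4
```

```bash
python3 fs.py 2
```

```text
8.2 mean [ 5.5249e+02 -2.2300e+00  9.8060e+01 -8.3000e-01 -2.2000e-01  5.0000e-02
  2.0000e-02  1.2000e-01 -1.0000e-02] std [0.02 0.01 0.   0.18 0.09 0.01 0.04 0.02 0.  ]
F tool [-0.86  0.1  -0.05] yaw x 8.228990069014138
```

Call:
jog_arm([
  {"claw":1,"delta_pos":[0.007,-0.002,0],"delta_rot":[0,0,0]},
  {"claw":1,"delta_pos":[0,0,0],"delta_rot":[0,0,0]},
])

```text
clock: 8.45
ee_pos: [552.9, -2.1, 98.1]
orientation: [[0.99, 0.143, -0.0], [0.143, -0.99, 0.0], [-0.0, -0.0, -1.0]]
wrist_force: [0.6, 0.2, 0.6]
opening: 0.5
```

```bash
python3 fs.py 2
```

```text
8.55 mean [ 5.529e+02 -2.050e+00  9.807e+01 -6.500e-01  6.000e-01  4.400e-01
 -1.000e-02  1.400e-01  0.000e+00] std [0.01 0.01 0.   0.66 0.46 0.36 0.01 0.03 0.02]
F tool [-0.55 -0.68 -0.44] yaw x 8.228490269946782
```

Call:
jog_arm([
  {"claw":1,"delta_pos":[0.008,-0.003,0],"delta_rot":[0,0,0.03]},
  {"claw":1,"delta_pos":[0,0,0],"delta_rot":[0,0,0]},
])

```text
clock: 8.8
ee_pos: [553.2, -1.8, 98.1]
orientation: [[0.99, 0.138, -0.0], [0.138, -0.99, 0.0], [-0.0, -0.0, -1.0]]
wrist_force: [-1.0, -1.0, 1.6]
opening: 0.4
```

```bash
python3 fs.py 3
```

```text
8.95 mean [ 5.532e+02 -1.850e+00  9.805e+01 -1.540e+00 -5.500e-01  1.180e+00
 -4.000e-02  2.700e-01 -0.000e+00] std [0.01 0.   0.01 0.2  0.35 0.39 0.03 0.03 0.02]
F tool [-1.6   0.33 -1.18] yaw x 7.932465697850241
```

Call:
jog_arm([
  {"claw":1,"delta_pos":[0.006,0,0],"delta_rot":[0,0,0]},
  {"claw":1,"delta_pos":[0,0,0],"delta_rot":[0,0,0]},
])

```text
clock: 9.2
ee_pos: [553.3, -1.8, 98.0]
orientation: [[0.99, 0.138, -0.001], [0.138, -0.99, 0.0], [-0.001, -0.0, -1.0]]
wrist_force: [-2.4, -1.0, 2.4]
opening: 0.5
```

```bash
python3 fs.py 3
```

```text
9.35 mean [ 5.5332e+02 -1.7800e+00  9.8020e+01 -2.6800e+00 -8.3000e-01  2.3100e+00
 -1.4000e-01  4.8000e-01  0.0000e+00] std [0.01 0.02 0.01 0.8  0.36 0.23 0.01 0.02 0.02]
F tool [-2.77  0.46 -2.31] yaw x 7.927426526389723
```

Call:
jog_arm([
  {"claw":1,"delta_pos":[0.006,0,0],"delta_rot":[0,0,0]},
  {"claw":1,"delta_pos":[0,0,0],"delta_rot":[0,0,0]},
  {"claw":1,"delta_pos":[0,0,0],"delta_rot":[0,0,0]},
])

```text
clock: 9.72
ee_pos: [553.5, -1.7, 98.0]
orientation: [[0.99, 0.138, -0.001], [0.138, -0.99, 0.0], [-0.001, -0.0, -1.0]]
wrist_force: [-5.2, -1.9, 4.1]
opening: 0.4
```

```bash
python3 fs.py 3;python3 - <<'E'
from h import *
s=snap('wrist','w5.png');a=cv2.imread('pics/w5.png')[80:260,150:400];cv2.imwrite('pics/w5b.png',cv2.resize(a,None,fx=3,fy=3))
E
```

```text
9.875 mean [ 5.5348e+02 -1.6900e+00  9.7990e+01 -5.0400e+00 -8.9000e-01  4.4000e+00
 -1.9000e-01  8.4000e-01  0.0000e+00] std [0.   0.01 0.01 0.56 0.12 0.54 0.02 0.01 0.  ]
F tool [-5.12  0.19 -4.4 ] yaw x 7.934172193311023
```

View pics/w5b.png

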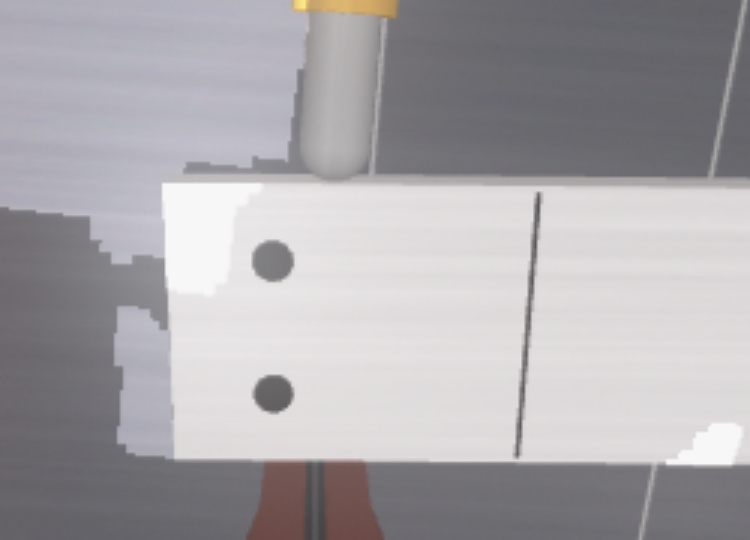

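Call:
jog_arm([
  {"claw":1,"delta_pos":[-0.01,0,0],"delta_rot":[0,0,0]},
  {"claw":1,"delta_pos":[-0.03,0,0],"delta_rot":[0,0,0]},
  {"claw":1,"delta_pos":[-0.1,0,0],"delta_rot":[0,0,0]},
  {"claw":1,"delta_pos":[-0.1,0,0],"delta_rot":[0,0,0]},
  {"claw":1,"delta_pos":[0,0,-0.3],"delta_rot":[0,0,0]},
  {"claw":1,"delta_pos":[0,0,-0.5],"delta_rot":[0,0,0]},
  {"claw":1,"delta_pos":[0,0,-0.6],"delta_rot":[0,0,0]},
  {"claw":1,"delta_pos":[0.18,-0.32,0],"delta_rot":[0,0,0.79]},
  {"claw":1,"delta_pos":[0.18,-0.32,0],"delta_rot":[0,0,0.79]},
  {"claw":1,"delta_pos":[0.24,-0.24,0],"delta_rot":[0,0,0.79]},
  {"claw":1,"delta_pos":[0,0,0],"delta_rot":[0,0,0.79]},
  {"claw":1,"delta_pos":[0,0,0],"delta_rot":[0,0,0.79]},
  {"claw":1,"delta_pos":[0,0,0],"delta_rot":[0,0,0]},
])

```text
clock: 11.55
ee_pos: [574.7, 48.3, 182.0]
orientation: [[0.853, -0.522, 0.0], [-0.522, -0.853, 0.0], [0.0, -0.0, -1.0]]
wrist_force: [-0.2, 0.2, -0.2]
opening: 0.7
```

```bash
python3 fs.py 1;python3 - <<'E'
from h import *
s=snap('top','t6.png');a=cv2.imread('pics/t6.png')[140:250,195:325];cv2.imwrite('pics/t6b.png',cv2.resize(a,None,fx=5,fy=5,interpolation=cv2.INTER_CUBIC))
s=snap('scene','s6.png');a=cv2.imread('pics/s6.png')[140:260,190:330];cv2.imwrite('pics/s6b.png',cv2.resize(a,None,fx=5,fy=5,interpolation=cv2.INTER_CUBIC))
s=snap('wrist','w6.png');a=cv2.imread('pics/w6.png');cv2.imwrite('pics/w6b.png',cv2.resize(a,(800,600)))
E
```

```text
11.6 mean [ 5.7468e+02  4.8270e+01  1.8205e+02  4.3000e-01  2.0000e-01 -4.0000e-01
  1.0000e-02 -0.0000e+00 -1.0000e-02] std [0. 0. 0. 0. 0. 0. 0. 0. 0.]
F tool [ 0.26 -0.4   0.4 ] yaw x -31.4128116934055
```

View pics/t6b.png

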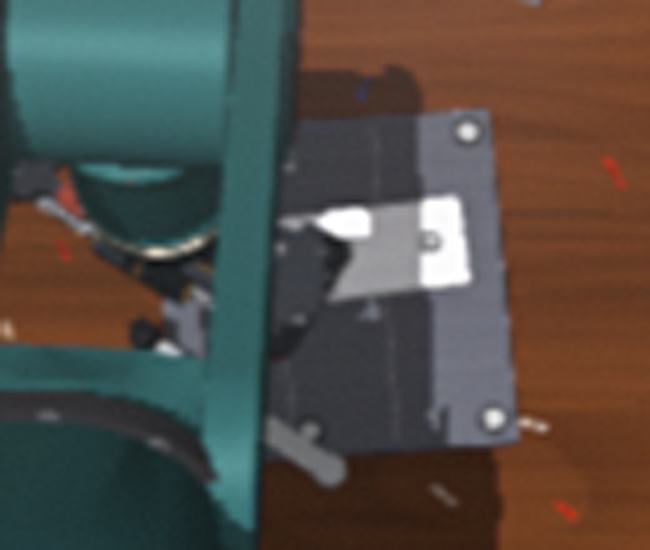

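View pics/s6b.png

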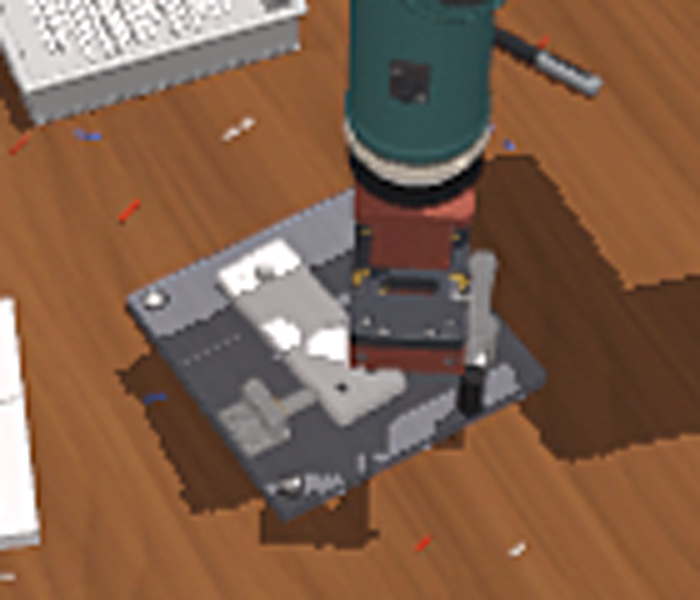

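View pics/w6b.png

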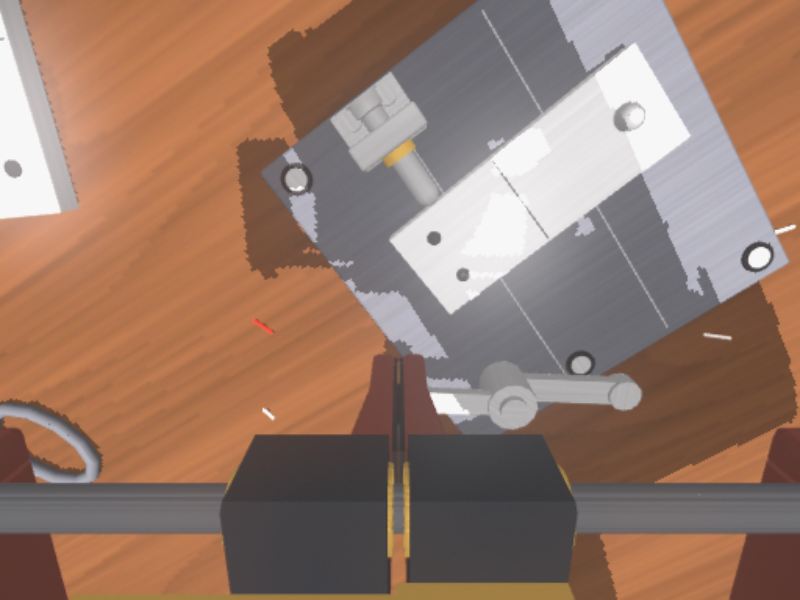

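Call:
jog_arm([
  {"claw":1,"delta_pos":[0,0,0.4],"delta_rot":[0,0,0]},
  {"claw":1,"delta_pos":[0,0,0.38],"delta_rot":[0,0,0]},
  {"claw":1,"delta_pos":[-0.15,0,0],"delta_rot":[0,0,0]},
  {"claw":1,"delta_pos":[-0.15,0,0],"delta_rot":[0,0,0]},
  {"claw":1,"delta_pos":[-0.05,0,0],"delta_rot":[0,0,0]},
  {"claw":1,"delta_pos":[0,0,0],"delta_rot":[0,0,0]},
])

```text
clock: 12.5
ee_pos: [557.1, 59.5, 136.1]
orientation: [[0.852, -0.523, 0.001], [-0.523, -0.852, 0.0], [0.001, -0.001, -1.0]]
wrist_force: [-0.7, -0.3, -0.1]
opening: 0.5
```

```bash
python3 fs.py 2;python3 - <<'E'
from h import *
s=snap('scene','s7.png');a=cv2.imread('pics/s7.png')[140:260,190:330];cv2.imwrite('pics/s7b.png',cv2.resize(a,None,fx=5,fy=5,interpolation=cv2.INTER_CUBIC))
E
```

```text
12.6 mean [ 5.5739e+02  5.9350e+01  1.3595e+02 -2.4000e-01  4.2000e-01  3.2000e-01
  8.0000e-02  2.0000e-02  0.0000e+00] std [0.04 0.04 0.07 0.1  0.44 0.24 0.01 0.03 0.  ]
F tool [-0.42 -0.24 -0.32] yaw x -31.555605601260385
```

View pics/s7b.png

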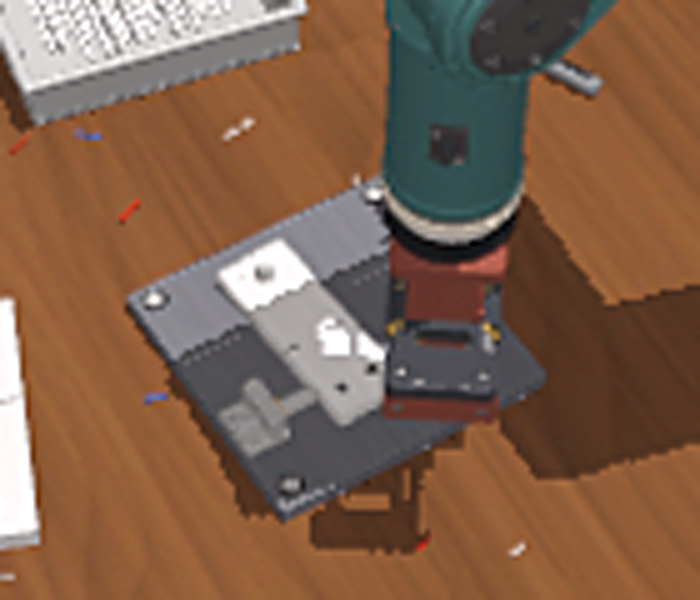

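Call:
jog_arm([
  {"claw":1,"delta_pos":[-0.035,0,0],"delta_rot":[0,0,0]},
  {"claw":1,"delta_pos":[-0.035,0,0],"delta_rot":[0,0,0]},
  {"claw":1,"delta_pos":[-0.035,-0.009,0],"delta_rot":[0,0,-0.2]},
  {"claw":1,"delta_pos":[-0.035,-0.009,0],"delta_rot":[0,0,-0.2]},
  {"claw":1,"delta_pos":[-0.035,-0.009,0],"delta_rot":[0,0,-0.2]},
  {"claw":1,"delta_pos":[-0.035,-0.009,0],"delta_rot":[0,0,-0.2]},
])

```text
clock: 13.4
ee_pos: [547.7, 67.8, 135.5]
orientation: [[0.917, -0.398, 0.002], [-0.398, -0.917, 0.001], [0.001, -0.001, -1.0]]
wrist_force: [5.0, 0.7, -0.1]
opening: 0.2
```

```bash
python3 fs.py 2
```

```text
13.5 mean [ 5.4741e+02  6.8000e+01  1.3553e+02  4.7200e+00  1.4200e+00  5.4000e-01
  2.7000e-01 -8.4000e-01 -4.0000e-02] std [0.01 0.01 0.   0.04 0.06 0.12 0.03 0.04 0.01]
F tool [ 3.76 -3.18 -0.53] yaw x -23.459935969983608
```

Call:
jog_arm([
  {"claw":1,"delta_pos":[-0.07,-0.023,0],"delta_rot":[0,0,-0.4]},
  {"claw":1,"delta_pos":[-0.07,-0.023,0],"delta_rot":[0,0,-0.4]},
  {"claw":1,"delta_pos":[-0.07,-0.021,0],"delta_rot":[0,0,-0.4]},
  {"claw":1,"delta_pos":[-0.07,-0.021,0],"delta_rot":[0,0,-0.4]},
  {"claw":1,"delta_pos":[-0.07,-0.021,0],"delta_rot":[0,0,-0.4]},
  {"claw":1,"delta_pos":[0,0,0],"delta_rot":[0,0,0]},
])

```text
clock: 14.25
ee_pos: [528.1, 79.4, 135.4]
orientation: [[0.998, -0.062, -0.001], [-0.062, -0.998, 0.0], [-0.001, -0.0, -1.0]]
wrist_force: [1.8, -0.0, 2.3]
opening: 0.3
```

```bash
cat > kn.py <<'E'
from h import *
st=env.read_state();R=np.array(st['orientation']);c=np.array(st['ee_pos'])[:2]
x=R[:2,0]; k=c-18*x/np.linalg.norm(x); d=k-np.array([507.,20.8])
print('knob r',np.linalg.norm(d),'ang',np.degrees(np.arctan2(d[1],d[0])),'push heading-90',np.degrees(np.arctan2(-x[1],-x[0]))-90,'z',st['ee_pos'][2])
E
python3 fs.py 2;python3 kn.py
```

```text
14.35 mean [ 5.2813e+02  7.9440e+01  1.3529e+02  1.6000e+00  3.6000e-01  1.9200e+00
  5.0000e-02 -3.1000e-01 -4.0000e-02] std [0.   0.01 0.03 0.4  0.06 0.02 0.05 0.02 0.  ]
F tool [ 1.57 -0.46 -1.92] yaw x -3.6265058239971233
knob r 59.8554643039502 ang 86.96232227254916 push heading-90 86.37349417600288 z 135.26524544722724
```

Call:
jog_arm([
  {"claw":1,"delta_pos":[-0.07,-0.019,0],"delta_rot":[0,0,-0.4]},
  {"claw":1,"delta_pos":[-0.07,-0.019,0],"delta_rot":[0,0,-0.4]},
  {"claw":1,"delta_pos":[-0.07,-0.019,0],"delta_rot":[0,0,-0.4]},
  {"claw":1,"delta_pos":[-0.07,-0.019,0],"delta_rot":[0,0,-0.4]},
  {"claw":1,"delta_pos":[-0.07,-0.019,0],"delta_rot":[0,0,-0.4]},
  {"claw":1,"delta_pos":[-0.07,-0.019,0],"delta_rot":[0,0,-0.4]},
  {"claw":1,"delta_pos":[-0.07,-0.019,0],"delta_rot":[0,0,-0.4]},
  {"claw":1,"delta_pos":[-0.07,-0.019,0],"delta_rot":[0,0,-0.4]},
  {"claw":1,"delta_pos":[0,0,0],"delta_rot":[0,0,0]},
])

```text
clock: 15.48
ee_pos: [494.3, 82.2, 135.3]
orientation: [[0.88, 0.475, -0.0], [0.475, -0.88, 0.0], [-0.0, -0.0, -1.0]]
wrist_force: [2.9, 0.0, 1.0]
opening: 0.7
```

```bash
python3 fs.py 2;python3 kn.py;python3 - <<'E'
from h import *
s=snap('wrist','w8.png');a=cv2.imread('pics/w8.png');cv2.imwrite('pics/w8b.png',cv2.resize(a,(800,600)))
s=snap('scene','s8.png');a=cv2.imread('pics/s8.png')[140:260,190:330];cv2.imwrite('pics/s8b.png',cv2.resize(a,None,fx=5,fy=5,interpolation=cv2.INTER_CUBIC))
E
```

```text
15.575 mean [ 4.9428e+02  8.2160e+01  1.3524e+02  1.9600e+00  3.0000e-01  1.5100e+00
  1.0000e-01 -3.4000e-01  3.0000e-02] std [0.01 0.   0.01 0.37 0.53 0.28 0.01 0.04 0.02]
F tool [ 1.87  0.66 -1.51] yaw x 28.316060284845182
knob r 60.057210983816475 ang 118.40307315162363 push heading-90 -241.68393971515482 z 135.2274304491771
```

View pics/w8b.png

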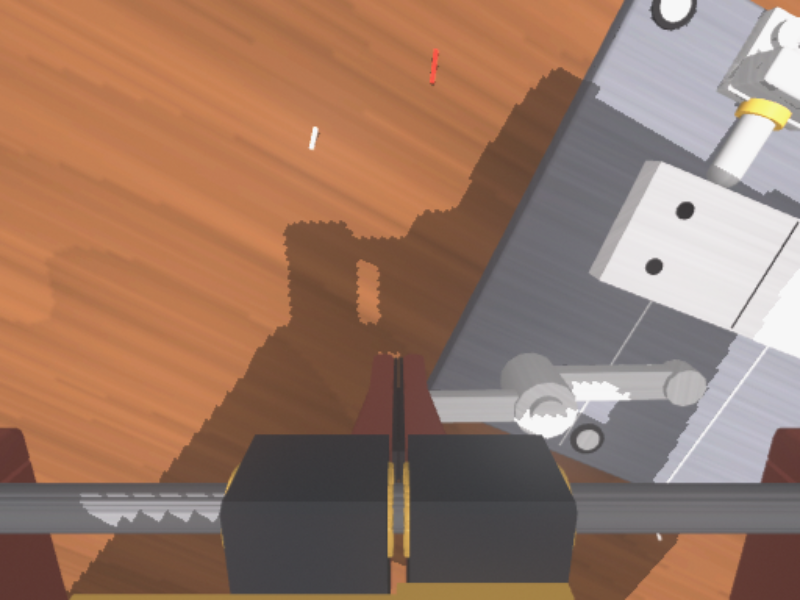

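View pics/s8b.png

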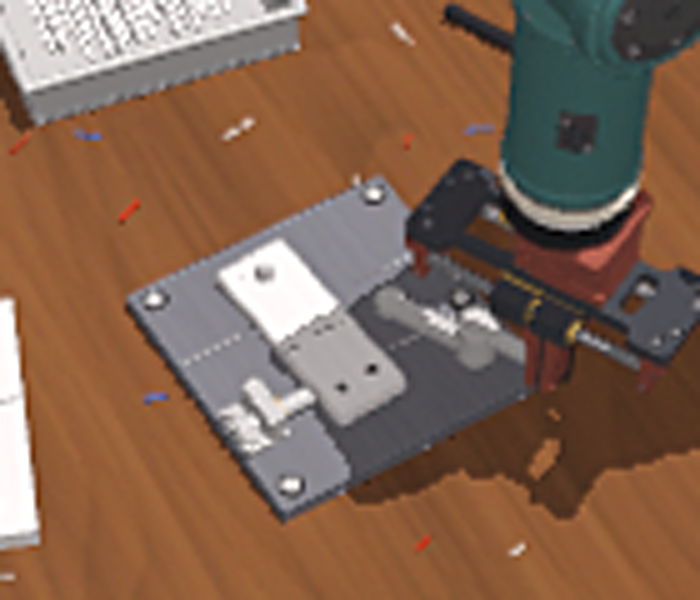

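Call:
jog_arm([
  {"claw":1,"delta_pos":[-0.07,-0.019,0],"delta_rot":[0,0,-0.4]},
  {"claw":1,"delta_pos":[-0.07,-0.019,0],"delta_rot":[0,0,-0.4]},
  {"claw":1,"delta_pos":[-0.07,-0.019,0],"delta_rot":[0,0,-0.4]},
  {"claw":1,"delta_pos":[-0.035,-0.01,0],"delta_rot":[0,0,-0.2]},
  {"claw":1,"delta_pos":[0,0,0],"delta_rot":[0,0,0]},
])

```text
clock: 16.3
ee_pos: [480.0, 77.4, 135.3]
orientation: [[0.739, 0.674, -0.0], [0.674, -0.739, 0.0], [0.0, -0.0, -1.0]]
wrist_force: [3.1, 2.4, 0.9]
opening: 0.3
```

```bash
python3 fs.py 2;python3 kn.py;python3 - <<'E'
from h import *
s=snap('wrist','w9.png');a=cv2.imread('pics/w9.png');cv2.imwrite('pics/w9b.png',cv2.resize(a,(800,600)))
E
```

```text
16.4 mean [ 4.7995e+02  7.7400e+01  1.3526e+02  2.7100e+00  1.6500e+00  1.2200e+00
  3.2000e-01 -4.5000e-01 -2.0000e-02] std [0.01 0.01 0.   0.17 0.02 0.3  0.05 0.01 0.01]
F tool [ 3.12  0.61 -1.22] yaw x 42.35975355809889
knob r 60.04009952084996 ang 132.21621373546466 push heading-90 -227.64024644190113 z 135.25679721953628
```

View pics/w9b.png

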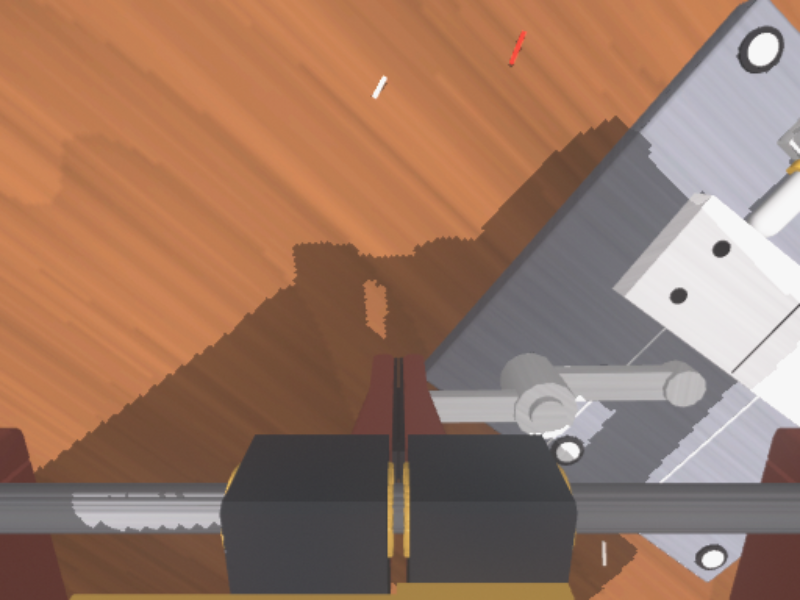

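Call:
jog_arm([
  {"claw":1,"delta_pos":[-0.035,-0.01,0],"delta_rot":[0,0,-0.2]},
  {"claw":1,"delta_pos":[-0.035,-0.01,0],"delta_rot":[0,0,-0.2]},
  {"claw":1,"delta_pos":[-0.026,-0.008,0],"delta_rot":[0,0,-0.15]},
  {"claw":1,"delta_pos":[0,0,0],"delta_rot":[0,0,0]},
])

```text
clock: 16.95
ee_pos: [474.4, 74.4, 135.3]
orientation: [[0.67, 0.743, -0.0], [0.743, -0.67, -0.0], [-0.0, -0.0, -1.0]]
wrist_force: [2.6, 2.5, 0.0]
opening: 0.4
```

```bash
python3 fs.py 3;python3 kn.py
```

```text
17.1 mean [ 4.7444e+02  7.4410e+01  1.3524e+02  2.3900e+00  1.8500e+00  1.1900e+00
  2.9000e-01 -4.2000e-01  3.0000e-02] std [0.02 0.01 0.   0.16 0.34 0.5  0.01 0.03 0.01]
F tool [ 2.98  0.54 -1.19] yaw x 47.919294884658456
knob r 60.08588515078319 ang 137.93428977249613 push heading-90 -222.08070511534157 z 135.23584773924387
```

Call:
jog_arm([
  {"claw":1,"delta_pos":[-0.009,-0.003,0],"delta_rot":[0,0,-0.05]},
  {"claw":1,"delta_pos":[-0.009,-0.003,0],"delta_rot":[0,0,-0.05]},
  {"claw":1,"delta_pos":[-0.009,-0.002,0],"delta_rot":[0,0,-0.05]},
  {"claw":1,"delta_pos":[0,0,0],"delta_rot":[0,0,0]},
])

```text
clock: 17.6
ee_pos: [473.2, 73.6, 135.3]
orientation: [[0.65, 0.76, -0.0], [0.76, -0.65, 0.0], [0.0, -0.0, -1.0]]
wrist_force: [2.3, 3.1, 1.0]
opening: 0.4
```

```bash
python3 fs.py 3;python3 kn.py;python3 - <<'E'
from h import *
s=snap('wrist','w10.png');a=cv2.imread('pics/w10.png')[170:320,300:512];cv2.imwrite('pics/w10b.png',cv2.resize(a,None,fx=3.5,fy=3.5,interpolation=cv2.INTER_CUBIC))
E
```

```text
17.75 mean [ 4.7324e+02  7.3640e+01  1.3529e+02  2.2200e+00  3.3000e+00  1.1900e+00
  4.7000e-01 -4.4000e-01 -2.0000e-02] std [0.01 0.01 0.01 0.8  0.08 0.33 0.03 0.02 0.03]
F tool [ 3.95 -0.46 -1.19] yaw x 49.42210235907512
knob r 60.01317899254079 ang 139.26921169999054 push heading-90 -220.5778976409249 z 135.28511270305245
```

View pics/w10b.png

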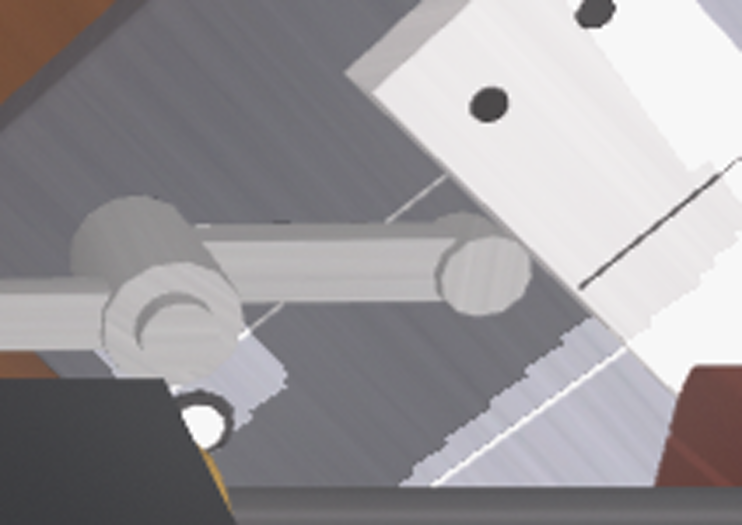

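```bash
cat >> fs.py <<'E'
print('M tool',np.round(R.T@r.mean(0)[6:9],3))
E

```

Call:
jog_arm([
  {"claw":1,"delta_pos":[-0.009,-0.003,0],"delta_rot":[0,0,-0.05]},
  {"claw":1,"delta_pos":[-0.009,-0.003,0],"delta_rot":[0,0,-0.05]},
  {"claw":1,"delta_pos":[0,0,0],"delta_rot":[0,0,0]},
])

```text
clock: 18.18
ee_pos: [472.3, 73.1, 135.3]
orientation: [[0.637, 0.771, 0.0], [0.771, -0.637, 0.0], [0.0, -0.0, -1.0]]
wrist_force: [2.3, 2.9, 0.5]
opening: 0.5
```

```bash
python3 fs.py 3;python3 kn.py
```

```text
18.325 mean [ 4.7232e+02  7.3060e+01  1.3529e+02  2.9200e+00  3.2000e+00  8.0000e-01
  5.5000e-01 -4.8000e-01 -1.0000e-02] std [0.01 0.01 0.   0.26 0.44 0.37 0.02 0.03 0.03]
F tool [ 4.33  0.21 -0.8 ] yaw x 50.428186051583396
M tool [-0.018  0.733  0.009]
knob r 60.0282006652157 ang 140.23972421596292 push heading-90 -219.57181394841663 z 135.29005188548427
```

Call:
jog_arm([
  {"claw":1,"delta_pos":[-0.009,-0.003,0],"delta_rot":[0,0,-0.05]},
  {"claw":1,"delta_pos":[0,0,0],"delta_rot":[0,0,0]},
])

```text
clock: 18.58
ee_pos: [472.1, 73.0, 135.3]
orientation: [[0.63, 0.776, 0.001], [0.776, -0.63, 0.001], [0.001, 0.0, -1.0]]
wrist_force: [4.0, 4.5, 0.6]
opening: 0.2
```

```bash
python3 fs.py 3;python3 kn.py
```

```text
18.725 mean [ 4.7209e+02  7.2960e+01  1.3532e+02  2.8300e+00  4.6600e+00  1.8000e-01
  7.8000e-01 -5.9000e-01 -1.0000e-02] std [0.01 0.02 0.02 0.29 0.66 0.57 0.01 0.01 0.03]
F tool [ 5.4  -0.74 -0.18] yaw x 50.922431671544494
M tool [0.036 0.974 0.01 ]
knob r 59.97175958315621 ang 140.4827685365304 push heading-90 -219.07756832845553 z 135.30026102484558
```

Call:
jog_arm([
  {"claw":1,"delta_pos":[-0.006,-0.001,0],"delta_rot":[0,0,0]},
  {"claw":1,"delta_pos":[0,0,0],"delta_rot":[0,0,0]},
])

```text
clock: 18.98
ee_pos: [472.0, 72.9, 135.3]
orientation: [[0.63, 0.776, 0.001], [0.776, -0.63, 0.001], [0.001, 0.0, -1.0]]
wrist_force: [4.8, 6.0, -0.6]
opening: 0.7
```

```bash
python3 fs.py 3;python3 kn.py
```

```text
19.125 mean [ 4.7198e+02  7.2860e+01  1.3533e+02  3.6800e+00  5.3700e+00 -4.0000e-02
  9.4000e-01 -6.7000e-01 -3.0000e-02] std [0.03 0.01 0.01 0.38 0.45 0.29 0.01 0.   0.01]
F tool [ 6.49 -0.53  0.04] yaw x 50.91645433190526
M tool [0.071 1.151 0.031]
knob r 59.99082208515954 ang 140.5847516448632 push heading-90 -219.08354566809476 z 135.32586577023991
```

Call:
jog_arm([
  {"claw":1,"delta_pos":[-0.006,-0.001,0],"delta_rot":[0,0,0]},
  {"claw":1,"delta_pos":[-0.005,-0.001,0],"delta_rot":[0,0,0]},
  {"claw":1,"delta_pos":[0,0,0],"delta_rot":[0,0,0]},
])

```text
clock: 19.5
ee_pos: [471.8, 72.6, 135.4]
orientation: [[0.631, 0.776, 0.002], [0.776, -0.631, 0.001], [0.002, 0.0, -1.0]]
wrist_force: [3.9, 7.0, -0.1]
opening: 0.5
```

```bash
python3 fs.py 3;python3 kn.py
```

```text
19.65 mean [ 4.7185e+02  7.2670e+01  1.3538e+02  4.1800e+00  6.7800e+00 -1.8100e+00
  1.2200e+00 -7.9000e-01 -3.0000e-02] std [0.01 0.   0.01 0.16 0.41 0.11 0.01 0.03 0.03]
F tool [ 7.89 -1.03  1.82] yaw x 50.90168189655253
M tool [0.15  1.445 0.035]
knob r 59.98538318065267 ang 140.80759350552282 push heading-90 -219.09831810344747 z 135.37163558060539
```

Call:
jog_arm([
  {"claw":1,"delta_pos":[-0.005,-0.001,0],"delta_rot":[0,0,0]},
  {"claw":1,"delta_pos":[0,0,0],"delta_rot":[0,0,0]},
])

```text
clock: 19.9
ee_pos: [471.7, 72.6, 135.4]
orientation: [[0.631, 0.776, 0.002], [0.776, -0.631, 0.002], [0.002, 0.001, -1.0]]
wrist_force: [5.3, 8.0, -1.1]
opening: 0.4
```

```bash
python3 fs.py 3;python3 kn.py
```

```text
20.05 mean [ 4.7176e+02  7.2600e+01  1.3539e+02  4.1500e+00  7.5700e+00 -1.5400e+00
  1.3300e+00 -8.6000e-01 -3.0000e-02] std [0.02 0.01 0.01 0.41 0.38 0.14 0.01 0.02 0.01]
F tool [ 8.49 -1.56  1.56] yaw x 50.892384569929106
M tool [0.176 1.577 0.034]
knob r 60.00163411404408 ang 140.92017305230203 push heading-90 -219.10761543007092 z 135.39853695564963
```

Call:
jog_arm([
  {"claw":1,"delta_pos":[0.01,0,0],"delta_rot":[0,0,0]},
  {"claw":1,"delta_pos":[0.01,0,0],"delta_rot":[0,0,0]},
  {"claw":1,"delta_pos":[0.02,0,0],"delta_rot":[0,0,0]},
  {"claw":1,"delta_pos":[0.05,0,0],"delta_rot":[0,0,0]},
  {"claw":1,"delta_pos":[0,0,0],"delta_rot":[0,0,0]},
])

```text
clock: 20.68
ee_pos: [473.4, 76.0, 135.0]
orientation: [[0.63, 0.777, -0.002], [0.777, -0.63, -0.0], [-0.001, -0.001, -1.0]]
wrist_force: [0.5, -0.1, 0.3]
opening: 0.7
```

```bash
python3 fs.py 2;python3 kn.py;python3 - <<'E'
from h import *
s=snap('wrist','w11.png');a=cv2.imread('pics/w11.png')[150:320,300:512];cv2.imwrite('pics/w11b.png',cv2.resize(a,None,fx=3.5,fy=3.5,interpolation=cv2.INTER_CUBIC))
E
```

```text
20.775 mean [ 4.7356e+02  7.5970e+01  1.3503e+02 -4.0000e-01 -5.6000e-01  2.7000e-01
 -3.0000e-02 -5.0000e-02 -0.0000e+00] std [0.04 0.01 0.01 0.65 0.28 0.11 0.03 0.01 0.03]
F tool [-0.69  0.04 -0.27] yaw x 50.93954189190603
M tool [-0.055  0.006  0.003]
knob r 60.80308947867932 ang 137.37162805933733 push heading-90 -219.06045810809397 z 135.04093967311786
```

View pics/w11b.png

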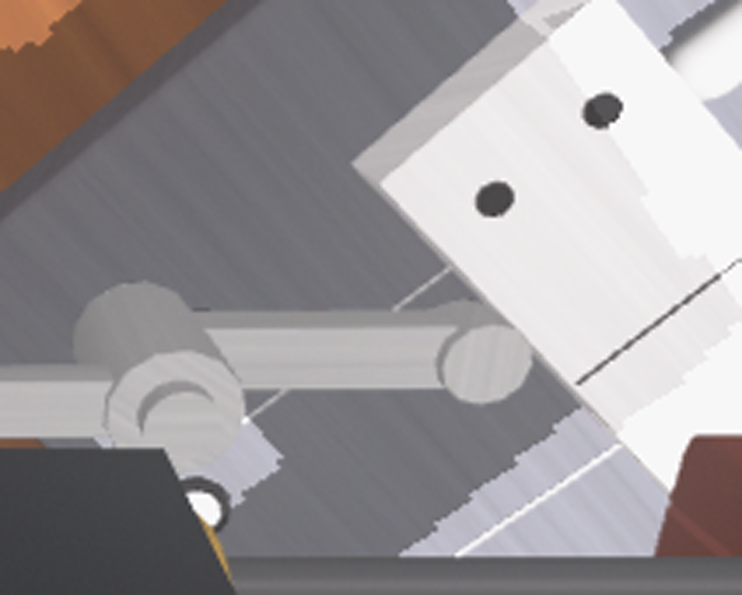

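Call:
jog_arm([
  {"claw":1,"delta_pos":[-0.04,0,0],"delta_rot":[0,0,0]},
  {"claw":1,"delta_pos":[-0.02,0,0],"delta_rot":[0,0,0]},
  {"claw":1,"delta_pos":[-0.012,0,0],"delta_rot":[0,0,0]},
  {"claw":1,"delta_pos":[0,0,0],"delta_rot":[0,0,0]},
])

```text
clock: 21.32
ee_pos: [471.7, 73.0, 135.3]
orientation: [[0.631, 0.776, 0.0], [0.776, -0.631, 0.001], [0.001, -0.0, -1.0]]
wrist_force: [1.0, 4.8, -0.7]
opening: 0.7
```

```bash
python3 fs.py 3;python3 kn.py
```

```text
21.475 mean [ 4.7168e+02  7.3050e+01  1.3531e+02  1.4300e+00  4.5800e+00 -1.6000e+00
  8.6000e-01 -2.2000e-01  0.0000e+00] std [0.01 0.01 0.01 0.6  0.47 0.21 0.02 0.03 0.03]
F tool [ 4.45 -1.78  1.6 ] yaw x 50.91594826067412
M tool [ 0.372  0.801 -0.001]
knob r 60.34709482130758 ang 140.64408005293922 push heading-90 -219.0840517393259 z 135.3078291831741
```

Call:
jog_arm([
  {"claw":1,"delta_pos":[-0.008,0,0],"delta_rot":[0,0,0]},
  {"claw":1,"delta_pos":[0,0,0],"delta_rot":[0,0,0]},
])

```text
clock: 21.72
ee_pos: [471.6, 72.9, 135.3]
orientation: [[0.631, 0.776, 0.001], [0.776, -0.631, 0.001], [0.002, -0.0, -1.0]]
wrist_force: [1.1, 6.3, -2.0]
opening: 0.2
```

```bash
python3 fs.py 3;python3 kn.py
```

```text
21.875 mean [ 4.7161e+02  7.2950e+01  1.3533e+02  2.0700e+00  6.7800e+00 -1.8500e+00
  1.1900e+00 -3.4000e-01 -2.0000e-02] std [0.01 0.01 0.01 0.16 0.14 0.13 0.01 0.02 0.01]
F tool [ 6.56 -2.67  1.86] yaw x 50.89829417432331
M tool [0.487 1.142 0.021]
knob r 60.36149302279339 ang 140.77744287696132 push heading-90 -219.10170582567667 z 135.32267418599756
```

Call:
jog_arm([
  {"claw":1,"delta_pos":[0.015,0,0],"delta_rot":[0,0,0]},
  {"claw":1,"delta_pos":[0.015,0,0],"delta_rot":[0,0,0]},
  {"claw":1,"delta_pos":[0.05,0,0],"delta_rot":[0,0,0]},
  {"claw":1,"delta_pos":[0.2,0,0],"delta_rot":[0,0,0]},
  {"claw":1,"delta_pos":[0,0,-0.4],"delta_rot":[0,0,0]},
  {"claw":1,"delta_pos":[0,0,-0.6],"delta_rot":[0,0,0]},
  {"claw":1,"delta_pos":[0,0,-0.6],"delta_rot":[0,0,0]},
  {"claw":1,"delta_pos":[0,0,0],"delta_rot":[0,0,0]},
  {"claw":1,"delta_pos":[0,0,0],"delta_rot":[0,0,0]},
])

```text
clock: 23.0
ee_pos: [481.6, 85.6, 230.8]
orientation: [[0.63, 0.777, -0.0], [0.777, -0.63, 0.0], [-0.0, -0.0, -1.0]]
wrist_force: [-0.9, -0.6, -0.1]
opening: 0.2
```

```bash
python3 fs.py 1;python3 - <<'E'
from h import *
s=snap('wrist','w12.png');a=cv2.imread('pics/w12.png');cv2.imwrite('pics/w12b.png',cv2.resize(a,(800,600)))
s=snap('scene','s12.png')
E
```

```text
23.05 mean [ 4.8120e+02  8.5530e+01  2.3029e+02 -4.5000e-01 -4.4000e-01  1.0000e-02
 -1.0000e-02  1.0000e-02 -1.0000e-02] std [0. 0. 0. 0. 0. 0. 0. 0. 0.]
F tool [-0.63 -0.07 -0.01] yaw x 50.939270774049746
M tool [ 0.001 -0.012  0.008]
```

View pics/w12b.png

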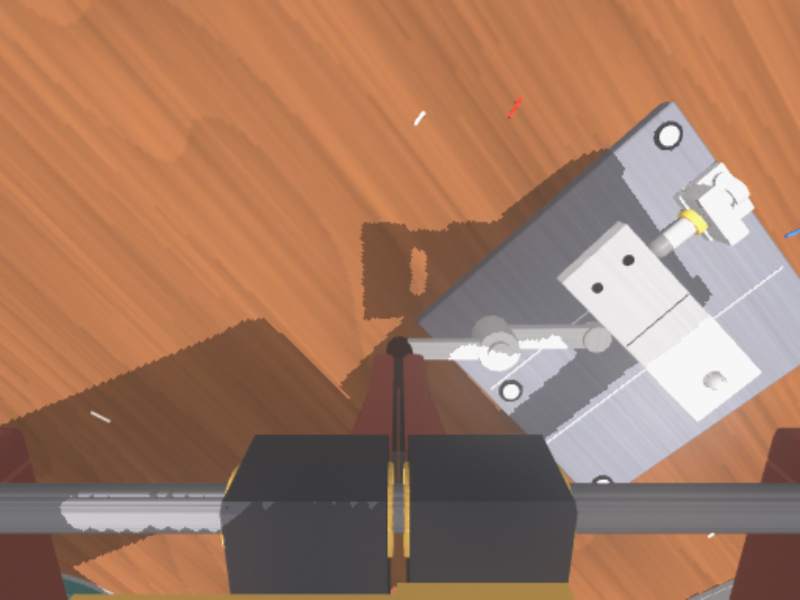

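View pics/s12.png

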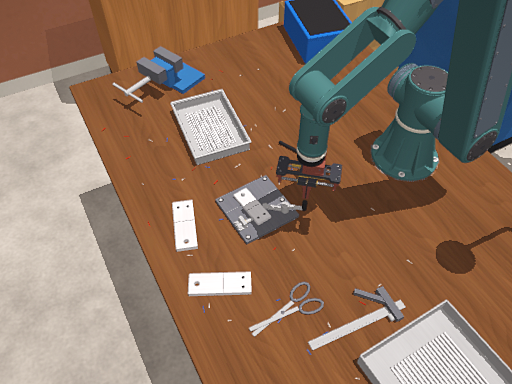

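The wrist view shows the plate (free corner near px 560,278) lying between the nose (597,338) and the screw tip (660,245), with its hole over the pin (714,380). In the scene view the tray, square, pen and scissors haven't moved, and the gripper is clear of everything. I'm handing in the job.

```bash
python3 -c "
from workcell import env
print(env.close_job())"
```

```text
the job is handed in; nothing more can be done
None
```

I turned the plate about its pin against the stop screw, swung the clamp lever round until the nose bore on the plate, backed off and handed the job in at about 23 s. No verdict was reported.

- **Seating:** I held the plate against the stop with about 5 N of horizontal push for over 0.2 s. The total finger force was about 7 N, including some downward friction. The nose was still open and clear of the plate.
- **Clamping:** I pushed the knob until the nose met the plate, then up to about 9 N at the knob. By estimate that puts about 5–6 N on the plate, less on the stop. Both are worked out from the lever geometry and the quoted 0.25 N m friction, not measured.
- **Hold check:** After backing off, I pushed the knob again to about 7 N. It resisted more stiffly than during clamping, so the lever appears to have stayed put.
- **Last look:** The plate looked flat between the nose and the screw, with its hole over the pin. By eye, the tray, square, pen and scissors were where they started. The gripper was clear, and the wrist force was near zero, within noise.

No check failed.

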